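Isolate and bleed one branch of a compressed-air manifold

TASK

Isolate one outlet of the compressed-air manifold on the bench: turn the valve with the straight bar (wing) handle clockwise until you feel it come onto its seat, nip it up hand-tight so that it stays shut, and do not force it past that, or you crush the soft seal. Then let go and press the small vent button in front of that same valve right down for a full second to bleed the branch. Do not touch the neighbouring valves, whose handles stand close on both sides, and leave the other things on the bench where they are.

Things in the scene. Friction and masses are not known exactly. Their poses are not given: they have to be found in the camera images.
- manifold: Fixed air manifold: steel plate 220 x 560 x 6 mm, on it an aluminium bar (40 x 352 mm, top 65 mm above the bench) with five brass valves in a row, 66 mm apart, stems upright. Regulator with dial at its +y end. Origin on the bench under the middle valve; x points from the outlets to the back, y along the row, z up. Placed and turned afresh each time; the three middle valves change places.
- stem_axis (a point): Point on the vertical turning axis of the wing-handled valve, level with the top of its handle, 165 mm above the bench; fixed; its axes are parallel to the manifold's. Other handles: round fluted, four-armed or three-lobed, black, 36 to 40 mm across, tops at the same height, axes 66 mm to either side.
- wing_handle (a point): Centre of the wing handle, the only straight bar: black, 46 mm long (this point's x axis), 10 mm wide (y), 18 mm high, flat sides; top 10 mm above and underside 8 mm below this point. Under it only the 10 mm round stem for 18 mm, then a 17 mm gland nut on the 32 mm brass bonnet (bonnet top 30 mm below this point). Turns with the handle.
- wing (a joint): Angle of the wing handle, rad; grows as it turns clockwise seen from above (closing); at 0 the bar is parallel to the manifold's x axis. Starts half open at 0.4 to 0.7 and turns against a steady stem drag of about 0.06 N m until it meets its seat, somewhere between 0.95 and 1.75 by the wear of the seal (new each time, cannot be seen).
- bonnet: Brass bonnet, 32 mm, fixed under the wing handle; origin on the axis, level with the bar's top. In it is the soft seat: once the stem meets it, the torque rises steadily, 1.1 to 1.5 N m per rad. Hand-tight is 0.10 to 0.27 N m above the drag (0.18 is right, about 0.15 rad past first touch); more crushes the seal. Let go, the handle springs back a little and stays on the seat.
- vent_top (a point): Centre of the top of the wing-handled valve's vent button: a steel pin 15 mm across standing on the outlet, 55 mm in front (manifold -x) of the stem axis, top 131 mm above the bench when up, 34 mm lower than the handle's top. A like pin stands in front of every valve.
- vent (a joint): Travel of that vent button, m: 0 up, 0.006 fully pressed down; sprung, about 2 N to start and 6 N at the bottom; it comes up again when let go.
- valve_m1: Neighbouring valve with a four-armed handle; origin on its axis on top of the bar. Not to be touched.
- valve_m2: Neighbouring valve with a three-lobed handle; origin on its axis on top of the bar. Not to be touched.
- valve_e1: Valve with a round fluted knob at the -y end of the row; origin on its axis on top of the bar. Not to be touched.
- valve_e2: Valve with a round fluted knob at the +y end of the row; origin on its axis on top of the bar. Not to be touched.
- nipple: Loose bystander: small brass pipe nipple 34 mm high standing on the front of the manifold's base plate.
- tape_roll: Loose bystander: white roll 54 mm across, 14 mm high, on the front of the base plate.
- wrench: Loose bystander: steel wrench 200 mm lying at the left.
- oil_bottle: Loose bystander: grey bottle 130 mm high behind the manifold.
- screwdriver: Loose bystander: screwdriver lying at the right.
- jar: Loose bystander: steel cup 75 mm high at the left.
- blow_gun: Loose bystander: grey air blow gun lying at the right.

How it is judged:
By the outcome, as a careful person would: the job done as asked, in the order asked, and still so for the second after the job is handed in, with the robot touching nothing.
It also fails if it takes over 67 s, if anything falls off the work surface, if the arm or the gripper's body presses on something with over 40 N, if the wrist force passes 120 N, or if a joint passes its speed limit or range.

ROBOT

A 6-joint arm with a two-finger parallel gripper is mounted at the origin on the work surface. World frame = base frame: x ahead of the robot, y to its left, z up, the work surface at z = 0. Lengths are in m, angles in rad, forces in N, time in s.
With the tool pointing down it reaches from about 0.4 to 0.825 m from the base axis. Payload 7 kg.
Tool frame: the origin (TCP) lies at the very end of the fingers, on their centre line; the grasp point (between the pads) lies 19 mm behind it; x points along the fingers, y is the direction in which the jaws open and shut, and the axes are right-handed (so a half turn about x gives the same grasp; the last joint's range is limited). The gripper opens to 88 mm and grips with 3 to 60 N. Pads are 19 mm wide; open, the fingers measure 130 mm over their backs; the gripper's body (78 mm by 193 mm) begins 47 mm behind the grasp point.
Start: joints at [-0.929, 0.359, 0.012, 0, -1.224, -0.288], TCP at [0.234, -0.633, 0.227] pointing down, gripper open.
Joint ranges: [-3.07, 3.07], [-1.43, 2.12], [-1.02, 1.25], [-3.03, 1.67], [-3.05, -0], [-3.03, 3.03]. Speed limits (rad/s): [2.39, 2.39, 3.01, 3.14, 3.14, 3.14].

INTERFACE

Orientations are given as [roll, pitch, yaw] about the fixed x, y, z axes, in that order (R = Rz(yaw) Ry(pitch) Rx(roll)).
In Python, from station import arm gives the robot as it stands.
- The arm moves only by the shell command python3 -m inch 'ROWS' [OPENING] [FORCE]. ROWS is text: rows parted by semicolons, each of 6 numbers parted by spaces: the shift along the world's x, y, z in units of 30 mm (1.0 is 30 mm), then the turn, a rotation vector about the world's x, y, z in units of 5 degrees (1.0 is 5 degrees). In form: dx dy dz wx wy wz; .... A call has 1 to 12 rows; each row shifts and turns the commanded pose from where the row before left it; what a row does not reach is not made up. A row lasts 1/8 s, in which the tool goes at most 62.5 mm and 10.7 degrees, less where a joint would pass 70% of its speed; a pose out of reach is approached as far as the arm can. A call is refused whole if a number of a shift passes 1 or a number of a turn 1, either way. A call with a gripper value outside its range is refused whole. OPENING is the opening, from 0 (shut) to 1 (fully open), set as the call begins (- or left out, the last holds). The fingers move at their own pace and stop on an object; FORCE is the grip in N (left out, the last holds). Time passes only in rows, so rows that do not move let the fingers close. It gives the time, the measured TCP pose, the force and the opening at its end, in the units of the state.
- arm.get_state(): the state, without advancing time (a new reading comes with each control period).
- arm.grab_frame(name): name is "scene" or "top" or "wrist"; returns a dict with "frame" (400x640x3 uint8, red, green, blue), "range_z" (400x640 float32, m along the optical axis (not along the pixel's ray), 0 where there is no reading), "mtx" (3x3 intrinsics, pixels), "pose" (4x4, takes a point from camera to world coordinates). Camera axes: x right, y up, looking along -z (the intrinsics and any distortion apply to the point x, -y, -z); pixel columns grow to the right and rows downward; lengths in m; the calibration is good to about 2 mm. A picture is of the moment at which its call begins.
- arm.job_done(): hands the job in, once; it reports no verdict.
Trained networks look in a picture, given as the dict that the camera call returned (one of the last four; its "shot" number tells which), for a name from the list of things; names that differ only in an ending like _2 or _b are one class to them, and where a whole thing is asked for, a point or a joint stands for the part that bears it (a point fixed in the world has none). Each returns a list of dicts, best first, with "confidence" (0 to 1); they miss things now and then, are a little off and sometimes report something else, mostly with a low value. They report only what shows in the picture. A call takes as long as a camera call.
- arm.search_frame(picture, target): "extent" ([centre column, centre row, width, height] as shares, 0 to 1, of the picture: columns of its width, rows of its height, round what is visible of it).
- arm.masks_of(picture, target): "mask" (400x640 bool, what is visible of it) and "extent" ([centre column, centre row, width, height] as shares, 0 to 1, of the picture: columns of its width, rows of its height, round what is visible of it).
- arm.place_of(picture, target): "position" ([column, row] as shares, 0 to 1, of the picture: columns of its width, rows of its height: a listed point, or the origin of a listed thing).
The state is a dict: "t": time; "q": joint angles; "qd": joint speeds; "joint_efforts": joint torques, N m; "eef_pos": TCP position; "ee_rot": TCP orientation; "force": force on the tool from outside, world axes, zero at the start; "moment": the same for the moment, N m; "width": finger opening in m.
Only numpy, scipy, OpenCV 4.12 (cv2) and the standard library are available. Lean on these libraries where they do the work, as an engineer would, in place of code of your own. Each camera call takes 0.05 s, during which the arm holds its last target. There are 200 camera calls.

## Working session

There is one attempt and no reset: what is moved stays moved. The work goes in short steps, Python scripts to look and compute and a shell command to move; the robot and the scene stay as the last step left them, time stands still between calls to the robot, and variables do not carry over. Pictures are saved under pics/ and viewed, about 8 in all and at most 12, crops included, and the job is handed in when it is done.

```bash
mkdir -p pics; cat > h.py <<'E'
import numpy as np, cv2
from station import arm
def world(p,c,r,z=None):
    K=p["mtx"];P=p["pose"];d=np.array([(c-K[0,2])/K[0,0],-(r-K[1,2])/K[1,1],-1.])
    if z is None: s=p["range_z"][int(r),int(c)]
    else: s=(z-P[2,3])/(P[:3,:3]@d)[2]
    return P[:3,3]+P[:3,:3]@(d*s)
def places(p,names):
    H,W=p["frame"].shape[:2]
    for n,z in names:
        for o in arm.place_of(p,n)[:2]:
            c,r=o["position"][0]*W,o["position"][1]*H
            print(n,round(o["confidence"],2),round(c),round(r),world(p,c,r,z).round(4))
def save(p,f): cv2.imwrite("pics/"+f,p["frame"][...,::-1])
E
python3 - <<'E'
from h import *
s=arm.get_state();print(s)
for n in("top","scene"):
    p=arm.grab_frame(n);save(p,n+"1.png");print(n,p["pose"].round(3).tolist(),p["mtx"].tolist())
    places(p,[("stem_axis",.165),("wing_handle",.155),("vent_top",.131),("valve_m1",.065),("valve_m2",.065),("valve_e1",.065),("valve_e2",.065),("manifold",0)])
E
```

```text
{'t': 0.0, 'q': array([-9.28899191e-01,  3.59389662e-01,  1.10591271e-02, -3.16149399e-04,
       -1.22412132e+00, -2.88065671e-01]), 'qd': array([ 0.00052237, -0.00081136, -0.00114011, -0.00043234,  0.00184255,
       -0.00012277]), 'joint_efforts': array([-2.79070860e-03, -5.82718849e+01,  2.93050861e+01,  6.99748546e+00,
        6.72389375e-03, -1.56904480e-04]), 'eef_pos': array([ 0.23365288, -0.63274488,  0.22562715]), 'ee_rot': array([1.68125728, 1.56911433, 2.03498108]), 'force': array([-0.45479918,  0.19900302, -0.23230563]), 'moment': array([ 0.05163413,  0.05985631, -0.06575524]), 'width': 0.08738449781677014}
top [[-0.017, 0.986, -0.166, 0.333], [-1.0, -0.017, 0.003, -0.017], [0.0, 0.166, 0.986, 1.589], [0.0, 0.0, 0.0, 1.0]] [[473.5804396207913, 0.0, 324.0317952502023], [0.0, 473.5804396207913, 205.2364466280679], [0.0, 0.0, 1.0]]
stem_axis 0.82 316 183 [0.6412 0.0011 0.165 ]
wing_handle 0.56 321 182 [ 0.6463 -0.0119  0.155 ]
valve_m1 0.81 340 194 [ 0.627  -0.0739  0.065 ]
valve_m1 0.72 359 196 [ 0.6189 -0.1372  0.065 ]
valve_m2 0.81 340 194 [ 0.627  -0.0739  0.065 ]
valve
[... 429 characters left out ...]
333835543206], [0.0, 453.47479766823176, 199.86406225696243], [0.0, 0.0, 1.0]]
stem_axis 0.62 309 203 [ 0.6555 -0.0014  0.165 ]
stem_axis 0.38 309 204 [ 6.555e-01 -1.000e-04  1.650e-01]
wing_handle 0.6 313 205 [0.6431 0.0055 0.155 ]
vent_top 0.43 324 201 [0.5894 0.001  0.131 ]
valve_m1 0.71 295 213 [ 0.639  -0.0761  0.065 ]
valve_m1 0.6 286 201 [ 0.6208 -0.1382  0.065 ]
valve_m2 0.71 295 213 [ 0.639  -0.0761  0.065 ]
valve_m2 0.6 286 201 [ 0.6208 -0.1382  0.065 ]
valve_e1 0.65 318 238 [0.6713 0.0522 0.065 ]
valve_e1 0.62 274 197 [ 0.6363 -0.1806  0.065 ]
valve_e2 0.65 318 238 [0.6713 0.0522 0.065 ]
valve_e2 0.62 274 197 [ 0.6363 -0.1806  0.065 ]
manifold 0.9 297 227 [ 0.6379 -0.0727  0.    ]
```

```bash
python3 - <<'E'
import cv2,numpy as np
a=cv2.imread("pics/top1.png")[130:260,220:460];b=cv2.imread("pics/scene1.png")[130:270,200:440]
a=cv2.resize(a,(720,290*390//290//1));b=cv2.resize(b,(720,420))
cv2.imwrite("pics/c1.png",cv2.resize(np.vstack([a,b]),(533,600)))
E
```

```text
(no output)
```

View pics/c1.png

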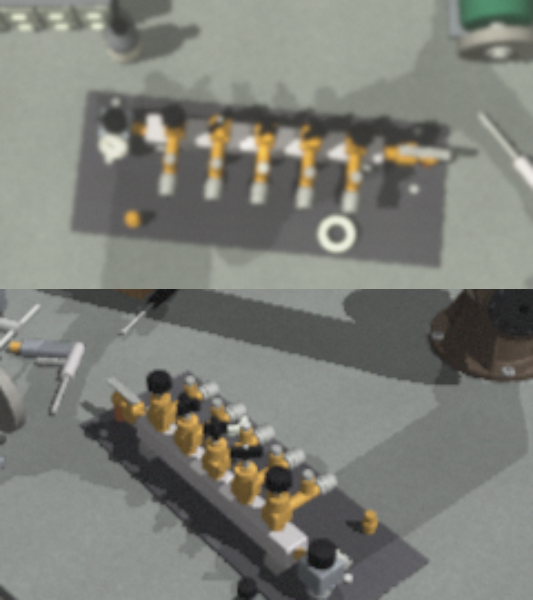

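```bash
python3 -m inch '0.4 1 0.4 0 0 0;0.4 1 0.4 0 0 0;0.5 1 0.4 0 0 0;0.6 1 0.4 0 0 0;0.6 1 0.4 0 0 0;0.6 1 0.4 0 0 0;0.6 1 0.4 0 0 0;0.6 1 0.4 0 0 0;0.6 1 0.3 0 0 0;0.6 1 0 0 0 0;0.6 1 0 0 0 0;0.6 1 0 0 0 0' 0.3 10; python3 -m inch '0.6 1 0 0 0 0;0.6 1 0 0 0 0;0.6 1 0 0 0 0;0.6 1 0 0 0 0;0.6 1 0 0 0 0;0.6 1 0 0 0 0;0.6 1 0 0 0 0;0.6 1 0 0 0 0;0 0 0 0 0 0;0 0 0 0 0 0'; cat >> h.py <<'E'
from scipy.spatial.transform import Rotation as R
def st():
    s=arm.get_state();M=R.from_euler('xyz',s['ee_rot']).as_matrix()
    print('t',round(s['t'],2),'pos',s['eef_pos'].round(4),'xax',M[:,0].round(3),'jaw deg',round(np.degrees(np.arctan2(M[1,1],M[0,1])),1),'q',s['q'].round(2),'F',s['force'].round(2),'M',s['moment'].round(3),'w',round(s['width'],4))
    return s
E
python3 - <<'E'
from h import *
st();p=arm.grab_frame("wrist");save(p,"w1.png");print(p["pose"].round(3).tolist())
places(p,[("stem_axis",.165),("wing_handle",.155),("vent_top",.131),("valve_m1",.065),("valve_m2",.065),("valve_e1",.065),("valve_e2",.065),("manifold",0)])
E
```

```text
t: 2.4
eef_pos: [0.4353, -0.2721, 0.3318]
ee_rot: [-0.541, 1.57, -0.187]
force: [0.7, -0.6, -0.2]
width: 0.0264
t: 3.65
eef_pos: [0.5786, -0.0333, 0.3315]
ee_rot: [-2.994, 1.57, -2.64]
force: [0.3, -0.4, 0.2]
width: 0.0263
t 3.65 pos [ 0.5786 -0.0333  0.3315] xax [-0. -0. -1.] jaw deg 110.3 q [ 0.28  0.15 -0.03  0.   -1.39 -1.5 ] F [ 0.25 -0.41  0.23] M [-0.034  0.013 -0.036] w 0.0263
[[-0.346, -0.895, -0.281, 0.503], [0.938, -0.33, -0.103, -0.061], [-0.0, -0.3, 0.954, 0.489], [0.0, 0.0, 0.0, 1.0]]
stem_axis 0.79 318 240 [ 0.6424 -0.012   0.165 ]
wing_handle 0.68 317 237 [ 0.6422 -0.0132  0.155 ]
wing_handle 0.55 50 60 [ 0.5488 -0.3496  0.155 ]
vent_top 0.54 342 197 [0.588  0.0021 0.131 ]
valve_m1 0.65 243 179 [ 0.6294 -0.1382  0.065 ]
valve_m1 0.61 283 193 [ 0.6295 -0.0746  0.065 ]
valve_m2 0.65 243 179 [ 0.6294 -0.1382  0.065 ]
valve_m2 0.61 283 193 [ 0.6295 -0.0746  0.065 ]
valve_e1 0.91 201 158 [ 0.6205 -0.2067  0.065 ]
valve_e1 0.87 361 231 [0.6463 0.0625 0.065 ]
valve_e2 0.91 201 158 [ 0.6205 -0.2067  0.065 ]
valve_e2 0.87 361 231 [0.6463 0.0625 0.065 ]
manifold 0.85 289 185 [ 0.6307 -0.071   0.    ]
manifold 0.7 343 197 [0.6179 0.0257 0.    ]
```

View pics/w1.png

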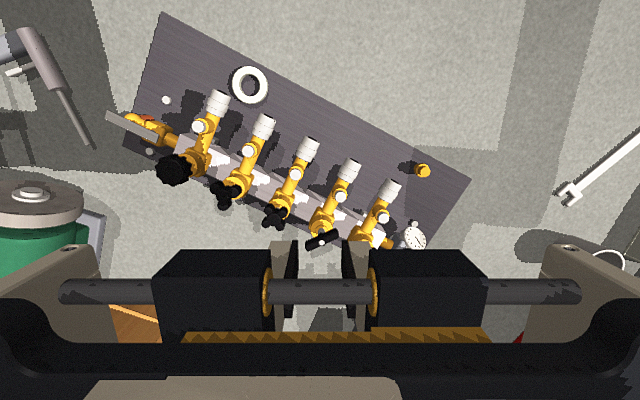

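```bash
python3 -m inch '0.1 0.2 0 0 0 1;0.1 0.2 0 0 0 1;0.1 0.2 0 0 0 1;0.1 0.2 0 0 0 1;0.1 0.2 0 0 0 1;0.1 0.2 0 0 0 1;0.1 0.2 0 0 0 1;0.1 0.2 0 0 0 1;0 0.2 0 0 0 1;0 0.2 0 0 0 1;0 0.2 0 0 0 1;0 0 0 0 0 1'; python3 -m inch '0 0 0 0 0 1;0 0 -0.1 0 0 1;0 0 -0.1 0 0 1;0 0 -0.1 0 0 1;0 0 -0.2 0 0 1;0 0 -0.2 0 0 1;0 0 -0.2 0 0 1;0 0 -0.2 0 0 1;0 0 -0.2 0 0 1;0 0 -0.2 0 0 1;0 0 0 0 0 0.4;0 0 0 0 0 0';python3 - <<'E'
from h import *
st();p=arm.grab_frame("wrist");save(p,"w2.png");print(p["pose"].round(3).tolist())
places(p,[("stem_axis",.165),("wing_handle",.155),("vent_top",.131),("valve_m1",.065),("valve_m2",.065),("valve_e1",.065),("valve_e2",.065)])
for o in arm.masks_of(p,"wing_handle")[:2]:
    m=o["mask"];r,c=np.nonzero(m);print(o["confidence"],m.sum())
    W=np.array([world(p,a,b,.165)[:2] for a,b in zip(c,r)]);z=p["range_z"][r,c]
    X=np.array([world(p,a,b) for a,b in zip(c,r)]);k=X[:,2]>.158;T=X[k,:2]
    if k.sum()>20:
        rect=cv2.minAreaRect((T*1000).astype(np.float32));print("top",k.sum(),np.median(X[k,2]),rect)
        u,s,v=np.linalg.svd(T-T.mean(0));print(T.mean(0),np.degrees(np.arctan2(v[0,1],v[0,0])))
E
```

```text
t: 5.6
eef_pos: [0.6028, 0.0331, 0.3315]
ee_rot: [1.174, 1.571, 2.578]
force: [-0.7, -1.3, 0.3]
width: 0.0264
t: 7.1
eef_pos: [0.603, 0.0328, 0.2869]
ee_rot: [-2.372, 1.57, -0.064]
force: [-0.5, 0.1, -0.5]
width: 0.0262
t 7.1 pos [0.603  0.0328 0.2869] xax [ 0. -0. -1.] jaw deg -137.8 q [ 0.38  0.21 -0.06  0.   -1.3   0.36] F [-0.52  0.12 -0.52] M [-0.06   0.125 -0.014] w 0.0262
[[-0.741, 0.64, 0.202, 0.658], [-0.671, -0.707, -0.222, -0.027], [0.001, -0.301, 0.954, 0.445], [0.0, 0.0, 0.0, 1.0]]
stem_axis 0.96 313 141 [ 0.6465 -0.0061  0.165 ]
wing_handle 0.65 313 140 [ 0.6473 -0.0053  0.155 ]
vent_top 0.57 314 142 [ 0.6439 -0.003   0.131 ]
vent_top 0.52 350 176 [ 0.5887 -0.0028  0.131 ]
valve_m1 0.76 398 61 [ 0.6298 -0.1381  0.065 ]
valve_m1 0.73 313 142 [0.6412 0.0027 0.065 ]
valve_m2 0.76 398 61 [ 0.6298 -0.1381  0.065 ]
valve_m2 0.73 313 142 [0.6412 0.0027 0.065 ]
valve_e1 0.97 283 169 [0.6476 0.0568 0.065 ]
valve_e1 0.32 350 176 [0.5744 0.002  0.065 ]
valve_e2 0.97 283 169 [0.6476 0.0568 0.065 ]
valve_e2 0.32 350 176 [0.5744 0.002  0.065 ]
0.85 509
top 477 0.16445109060358754 ((644.5166625976562, -7.763832092285156), (9.968057632446289, 47.24566650390625), 46.78892517089844)
[ 0.64427927 -0.00761224] 136.460599904095
```

View pics/w2.png

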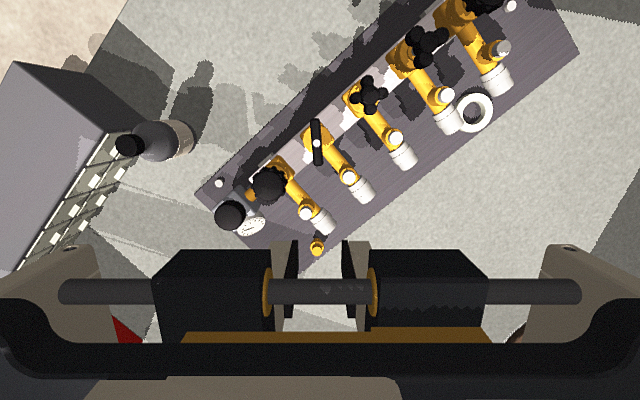

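```bash
python3 -m inch '0.2 -0.2 0 0 0 0.3;0.4 -0.4 0 0 0 0.3;0.4 -0.4 0 0 0 0.3;0.4 -0.34 0 0 0 0;0 0 -0.5 0 0 0;0 0 -0.7 0 0 0;0 0 -0.7 0 0 0;0 0 -0.5 0 0 0;0 0 -0.4 0 0 0;0 0 0 0 0 0;0 0 0 0 0 0'; python3 - <<'E'
from h import *
st();p=arm.grab_frame("wrist");save(p,"w3.png")
r,c=np.mgrid[0:240:3,0:640:3];X=np.array([world(p,a,b) for a,b in zip(c.ravel(),r.ravel())]);print("maxz",np.sort(X[p["range_z"][r.ravel(),c.ravel()]>0,2])[-10:])
E
```

```text
t: 8.93
eef_pos: [0.6453, -0.0073, 0.2033]
ee_rot: [-2.376, 1.57, 0.011]
force: [0.1, 1.1, 0.6]
width: 0.0263
t 8.93 pos [ 0.6453 -0.0073  0.2033] xax [ 0.001  0.    -1.   ] jaw deg -133.2 q [ 0.29  0.32 -0.09  0.   -1.15  0.53] F [0.08 1.07 0.62] M [-0.028  0.112  0.021] w 0.0263
maxz [0.16623818 0.16627612 0.16630092 0.16631954 0.16633784 0.16637133
 0.16643043 0.16648335 0.16653124 0.16678783]
```

View pics/w3.png

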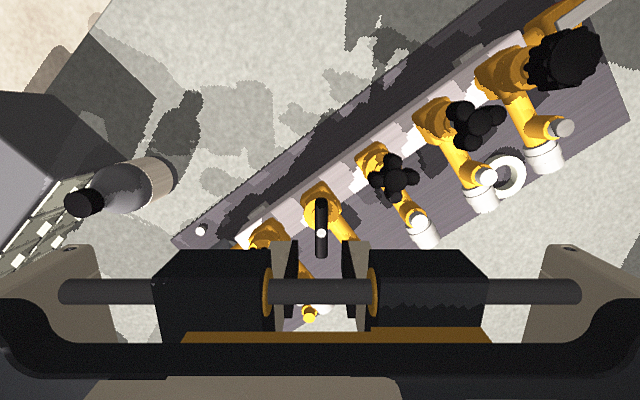

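```bash
python3 -m inch '0 0 -0.3 0 0 0;0 0 -0.5 0 0 0;0 0 -0.5 0 0 0;0 0 -0.5 0 0 0;0 0 -0.3 0 0 0;0 0 0 0 0 0;0 0 0 0 0 0'; python3 -c "
from h import *
st()"; python3 -m inch '0 0 0 0 0 0;0 0 0 0 0 0;0 0 0 0 0 0;0 0 0 0 0 0;0 0 0 0 0 0' 0 40;python3 -c "
from h import *
st()"
```

```text
t: 9.85
eef_pos: [0.6452, -0.0073, 0.14]
ee_rot: [-2.382, 1.57, 0.005]
force: [0.4, -0.5, -0.1]
width: 0.0265
t 9.85 pos [ 0.6452 -0.0073  0.14  ] xax [ 0.001  0.    -1.   ] jaw deg -133.2 q [ 0.29  0.37 -0.17  0.   -1.02  0.53] F [ 0.44 -0.47 -0.06] M [-0.048  0.148  0.013] w 0.0265
t: 10.48
eef_pos: [0.6444, -0.008, 0.14]
ee_rot: [1.64, 1.57, -2.256]
force: [-3.8, -3.1, 5.8]
width: 0.0094
t 10.47 pos [ 0.6444 -0.008   0.14  ] xax [-0.001 -0.001 -1.   ] jaw deg -133.2 q [ 0.29  0.37 -0.17  0.   -1.02  0.53] F [-3.83 -3.1   5.82] M [-1.336  1.59   0.043] w 0.0094
```

```bash
cat > m.py <<'E'
from h import *
s=st()
E
python3 -m inch '-0.04 -0.04 0 0 0 0;0 0 0 0 0 0'; python3 m.py; python3 -m inch '0 0 0 0 0 -0.5;0 0 0 0 0 -0.5;0 0 0 0 0 0'; python3 m.py;python3 -m inch '0 0 0 0 0 -0.5;0 0 0 0 0 -0.5'; python3 m.py
```

```text
t: 10.72
eef_pos: [0.6444, -0.008, 0.14]
ee_rot: [-1.994, 1.569, 0.394]
force: [0.3, 1.0, 3.7]
width: 0.0096
t 10.72 pos [ 0.6444 -0.008   0.14  ] xax [ 0.002  0.001 -1.   ] jaw deg -133.2 q [ 0.29  0.37 -0.18 -0.   -1.02  0.53] F [0.29 0.96 3.74] M [0.458 0.228 0.036] w 0.0096
t: 11.1
eef_pos: [0.6443, -0.0082, 0.14]
ee_rot: [-1.995, 1.569, 0.305]
force: [-0.3, 0.8, 5.4]
width: 0.0099
t 11.1 pos [ 0.6443 -0.0082  0.14  ] xax [ 0.001  0.    -1.   ] jaw deg -138.2 q [ 0.29  0.37 -0.18 -0.   -1.02  0.44] F [-0.34  0.83  5.36] M [ 0.54   0.199 -0.056] w 0.0099
t: 11.35
eef_pos: [0.6442, -0.0082, 0.14]
ee_rot: [-1.98, 1.57, 0.233]
force: [-0.6, 1.7, 4.1]
width: 0.0098
t 11.35 pos [ 0.6442 -0.0082  0.14  ] xax [ 0.001  0.    -1.   ] jaw deg -143.2 q [ 0.29  0.37 -0.18  0.   -1.02  0.35] F [-0.59  1.71  4.08] M [0.556 0.325 0.053] w 0.0098
```

```bash
cat > m.py <<'E'
from h import *
import sys
L=[];E=[]
for i in range(int(sys.argv[1])):
    s=arm.get_state();L.append(s['moment'][2]);E.append(s['joint_efforts'][5]);arm.grab_frame("wrist")
st();print("Mz",np.mean(L).round(4),np.std(L).round(4),"E6",np.mean(E).round(4),np.std(E).round(4))
E
python3 m.py 6; python3 -m inch '0 0 0 0 0 -0.5;0 0 0 0 0 -0.5;0 0 0 0 0 -0.2'; python3 m.py 6
```

```text
t 11.65 pos [ 0.6442 -0.0082  0.14  ] xax [ 0.001  0.    -1.   ] jaw deg -143.2 q [ 0.29  0.37 -0.18 -0.   -1.02  0.35] F [-0.34  1.54  4.44] M [ 0.505  0.326 -0.085] w 0.0097
Mz -0.0269 0.0453 E6 0.0605 0.2878
t: 12.02
eef_pos: [0.6441, -0.0083, 0.14]
ee_rot: [-1.849, 1.57, 0.26]
force: [-0.0, 1.3, 6.1]
width: 0.0096
t 12.32 pos [ 0.6441 -0.0083  0.14  ] xax [ 0.001  0.    -1.   ] jaw deg -149.1 q [ 0.29  0.37 -0.18 -0.   -1.02  0.25] F [-0.98  1.48  6.18] M [ 0.437  0.441 -0.016] w 0.0093
Mz 0.034 0.0337 E6 -0.0476 0.0763
```

```bash
cat > m.py <<'E'
from h import *
import sys
L=[];E=[]
for i in range(int(sys.argv[1])):
    arm.grab_frame("wrist");s=arm.get_state();L.append(s['moment'][2]);E.append(s['joint_efforts'][5])
M=R.from_euler('xyz',s['ee_rot']).as_matrix();a=np.degrees(np.arctan2(M[1,1],M[0,1]))
print("t %.2f jaw %.2f Mz %.4f (sd %.3f) E6 %.4f (sd %.3f) w %.4f"%(s['t'],a,np.mean(L),np.std(L),np.mean(E),np.std(E),s['width']),s['force'].round(1))
E
for i in 1; do python3 m.py 4; python3 -m inch '0 0 0 0 0 -0.3;0 0 0 0 0 -0.3' >/dev/null; python3 m.py 5; python3 -m inch '0 0 0 0 0 -0.3;0 0 0 0 0 -0.3' >/dev/null; python3 m.py 5;python3 -m inch '0 0 0 0 0 -0.3;0 0 0 0 0 -0.3' >/dev/null; python3 m.py 5; done
```

```text
t 12.53 jaw -149.15 Mz 0.0197 (sd 0.022) E6 -0.0023 (sd 0.000) w 0.0097 [-0.6  1.3  5.7]
t 13.03 jaw -152.15 Mz -0.0119 (sd 0.041) E6 -0.0406 (sd 0.133) w 0.0092 [-2.7  1.9  4.8]
t 13.53 jaw -155.16 Mz 0.0073 (sd 0.028) E6 -0.0411 (sd 0.133) w 0.0091 [-1.7  1.8  5.6]
t 14.03 jaw -158.15 Mz 0.0050 (sd 0.034) E6 -0.0416 (sd 0.133) w 0.0097 [-0.8  0.8  6.4]
```

```bash
sed -i 's/^print.*/print("t %.2f jaw %.2f Mz %.4f (sd %.3f) w %.4f E6"%(s["t"],a,np.mean(L),np.std(L),s["width"]),np.round(E,4),s["force"].round(1))/' m.py
python3 m.py 2; python3 -m inch '0 0 0 0 0 -0.3;0 0 0 0 0 -0.3' >/dev/null; python3 m.py 6; python3 -m inch '0 0 0 0 0 -0.3;0 0 0 0 0 -0.3' >/dev/null; python3 m.py 6
```

```text
t 14.12 jaw -158.15 Mz -0.0094 (sd 0.024) w 0.0098 E6 [0.017  0.0176] [-1.3  2.   6.5]
t 14.68 jaw -161.15 Mz 0.0025 (sd 0.047) w 0.0099 E6 [ 0.1328 -0.2713 -0.0795 -0.0056  0.0128  0.0165] [-2.   0.9  7.6]
t 15.22 jaw -164.16 Mz 0.0079 (sd 0.044) w 0.0097 E6 [ 0.1322 -0.2719 -0.08   -0.0061  0.0122  0.0159] [-2.9  1.2  6. ]
```

```bash
cat > /dev/null; python3 -m inch '0 0 0 0 0 -0.3;0 0 0 0 0 -0.3' >/dev/null; python3 m.py 6; python3 -m inch '0 0 0 0 0 -0.3;0 0 0 0 0 -0.3' >/dev/null; python3 m.py 6
```

```text
t 15.78 jaw -167.15 Mz 0.0483 (sd 0.047) w 0.0094 E6 [ 0.0857 -0.3165 -0.1239 -0.0499 -0.0316 -0.0277] [-1.4  1.1  6.8]
t 16.32 jaw -170.15 Mz 0.1025 (sd 0.034) w 0.0095 E6 [ 0.0158 -0.3861 -0.1934 -0.1193 -0.1009 -0.0972] [-3.9  1.7  5.7]
```

```bash
python3 -m inch '0 0 0 0 0 -0.3;0 0 0 0 0 -0.3' >/dev/null; python3 m.py 6
```

```text
t 16.88 jaw -173.14 Mz 0.1740 (sd 0.022) w 0.0098 E6 [-0.0598 -0.4635 -0.271  -0.1967 -0.1782 -0.1745] [-3.1  0.3  6.7]
```

```bash
python3 m.py 1; python3 -m inch '0 0 0 0 0 0;0 0 0 0 0 0;0 0 0 0 0 0;0 0 0 0 0 0' 0.3 40; python3 -m inch '0 0 0.3 0 0 0;0 0 0.5 0 0 0;0 0 0.6 0 0 0;0 0 0.8 0 0 0;-0.5 0.1 0 0 0 0;-0.7 0.1 0 0 0 0;-0.6 0 0 0 0 0;0 0 0 0 0 0;0 0 0 0 0 0' 0 10; python3 - <<'E'
from h import *
st()
p=arm.grab_frame("wrist");save(p,"w4.png")
places(p,[("stem_axis",.165),("wing_handle",.155),("vent_top",.131)])
for n in("wrist","top","scene"):
  p=arm.grab_frame(n)
  for o in arm.masks_of(p,"wing_handle")[:1]:
    r,c=np.nonzero(o["mask"]);X=np.array([world(p,a,b) for a,b in zip(c,r)]);T=X[X[:,2]>.158][:,:2]
    print(n,o["confidence"],len(T))
    if len(T)>20:
        u,s,v=np.linalg.svd(T-T.mean(0));print(T.mean(0),np.degrees(np.arctan2(v[0,1],v[0,0])),cv2.minAreaRect((T*1000).astype(np.float32)))
E
```

```text
t 16.93 jaw -173.14 Mz 0.1332 (sd 0.000) w 0.0096 E6 [-0.174] [-2.5  0.8  7.5]
t: 17.42
eef_pos: [0.6436, -0.0086, 0.1393]
ee_rot: [1.592, 1.57, -3.002]
force: [1.2, -0.2, 0.1]
width: 0.0263
t: 18.55
eef_pos: [0.5899, -0.0025, 0.2061]
ee_rot: [-1.541, 1.57, 0.148]
force: [0.6, 0.3, 0.7]
width: 0.0003
t 18.55 pos [ 0.5899 -0.0025  0.2061] xax [ 0.001  0.    -1.   ] jaw deg -173.2 q [ 0.33  0.23 -0.21  0.   -1.12 -0.21] F [0.6  0.26 0.65] M [ 0.006  0.123 -0.016] w 0.0003
stem_axis 0.76 249 211 [ 0.6435 -0.0103  0.165 ]
wing_handle 0.96 253 208 [ 0.6434 -0.0091  0.155 ]
vent_top 0.76 325 217 [5.855e-01 4.000e-04 1.310e-01]
wrist 0.67 831
[ 0.64240033 -0.00966029] 88.21264804171531 ((632.322265625, -38.308143615722656), (106.63919830322266, 29.70502281188965), 70.14307403564453)
top 0.61 94
[ 0.6161451  -0.20323144] 170.81694324369963 ((616.6548461914062, -203.14349365234375), (30.54164695739746, 31.64887046813965), 43.330196380615234)
scene 0.6 56
[ 0.64458684 -0.00416203] 101.32502348549595 ((643.826904296875, -3.9431819915771484), (12.152268409729004, 43.4603385925293), 8.552108764648438)
```

View pics/w4.png

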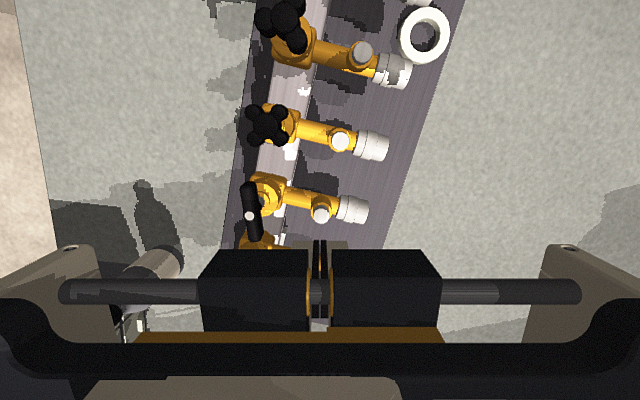

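```bash
python3 - <<'E'
from h import *
p=arm.grab_frame("wrist")
for c in(318,321,324): print(world(p,c,214,.131).round(4), world(p,c,214).round(4))
f=p["frame"][200:228,305:338];m=(f.min(2)>170);r,c=np.nonzero(m);X=np.array([world(p,a+305,b+200) for a,b in zip(c,r)]);k=abs(X[:,2]-.131)<.004;print(k.sum(),np.median(X[:,2]),cv2.minAreaRect((X[k,:2]*1000).astype(np.float32)))
for o in arm.masks_of(p,"wing_handle")[:1]:
    g=(o["mask"]&(p["frame"].max(2)<70)).astype(np.uint8);r,c=np.nonzero(g);k=(r<243)&(r>180)&(c>235)&(c<270);T=np.array([world(p,a,b) for a,b in zip(c[k],r[k])]);T=T[abs(T[:,2]-.165)<.004][:,:2];u,s,v=np.linalg.svd(T-T.mean(0));print(len(T),T.mean(0),np.degrees(np.arctan2(v[0,1],v[0,0])),cv2.minAreaRect((T*1000).astype(np.float32)))
E
```

```text
[ 0.5913 -0.0023  0.131 ] [ 0.5913 -0.0025  0.1314]
[ 0.5887 -0.0026  0.131 ] [ 0.5888 -0.0028  0.1314]
[ 0.5861 -0.0029  0.131 ] [ 0.5861 -0.0028  0.1306]
184 0.13061801482219362 ((588.9185791015625, -0.4996004104614258), (13.129058837890625, 13.321311950683594), 7.643843650817871)
685 [ 0.64309753 -0.00878822] 102.26229866900769 ((643.5586547851562, -7.179452896118164), (10.434576034545898, 45.34126281738281), 12.031904220581055)
```

```bash
python3 -m inch '-0.03 0.03 -0.4 0 0 0;0 0 -0.6 0 0 0;0 0 -0.6 0 0 0;0 0 -0.5 0 0 0;0 0 -0.2 0 0 0;0 0 0 0 0 0;0 0 0 0 0 0'; python3 -m inch '0 0 -0.1 0 0 0;0 0 -0.1 0 0 0;0 0 0 0 0 0;0 0 0 0 0 0'; python3 -m inch '0 0 -0.1 0 0 0;0 0 -0.07 0 0 0;0 0 0 0 0 0;0 0 0 0 0 0'
```

```text
t: 20.02
eef_pos: [0.5892, -0.0016, 0.1372]
ee_rot: [-1.525, 1.57, 0.164]
force: [-0.3, -0.0, -0.3]
width: 0.0005
t: 20.52
eef_pos: [0.5889, -0.0017, 0.1308]
ee_rot: [-1.633, 1.57, 0.056]
force: [0.3, -0.4, 2.6]
width: 0.0006
t: 21.02
eef_pos: [0.5889, -0.0016, 0.1258]
ee_rot: [-1.674, 1.57, 0.015]
force: [-0.8, 0.5, 5.6]
width: 0.0009
```

Contact at 0.131, nearly down (5.6 N); push to the stop and hold.

```bash
python3 -m inch '0 0 -0.06 0 0 0;0 0 -0.04 0 0 0;0 0 0 0 0 0;0 0 0 0 0 0';  python3 -m inch '0 0 0 0 0 0;0 0 0 0 0 0;0 0 0 0 0 0;0 0 0 0 0 0'
```

```text
t: 21.52
eef_pos: [0.5891, -0.0017, 0.125]
ee_rot: [-1.809, 1.569, -0.119]
force: [-8.4, 2.6, 21.6]
width: 0.0002
t: 22.02
eef_pos: [0.5891, -0.0017, 0.125]
ee_rot: [-1.799, 1.569, -0.109]
force: [-7.5, 2.6, 20.9]
width: 0.0004
```

```bash
python3 -m inch '0 0 0 0 0 0;0 0 0 0 0 0;0 0 0 0 0 0;0 0 0 0 0 0;0 0 0 0 0 0;0 0 0 0 0 0;0 0 0 0 0 0;0 0 0 0 0 0;0 0 0 0 0 0;0 0 0 0 0 0'; python3 -m inch '0 0 0.3 0 0 0;0 0 0.6 0 0 0;0 0 0.8 0 0 0;0 0 0.8 0 0 0;0 0 0.8 0 0 0;0 0 0.5 0 0 0;0.5 0.6 0 0 0 0;0.6 0.7 0 0 0 0;0.6 0.7 0 0 0 0;0 0 0 0 0 0;0 0 0 0 0 0'; python3 - <<'E'
from h import *
st();p=arm.grab_frame("wrist");save(p,"w5.png")
places(p,[("stem_axis",.165),("vent_top",.131)])
for o in arm.masks_of(p,"wing_handle")[:1]:
    r,c=np.nonzero(o["mask"]);T=np.array([world(p,a,b) for a,b in zip(c,r)]);k=(abs(T[:,2]-.165)<.005)&(np.hypot(T[:,0]-.644,T[:,1]+.008)<.03);T=T[k,:2];u,s,v=np.linalg.svd(T-T.mean(0));print(len(T),T.mean(0),np.degrees(np.arctan2(v[0,1],v[0,0])))
E
```

```text
t: 23.28
eef_pos: [0.5891, -0.0017, 0.125]
ee_rot: [-1.784, 1.569, -0.094]
force: [-8.0, 2.1, 20.9]
width: 0.0002
t: 24.65
eef_pos: [0.6394, 0.0586, 0.2351]
ee_rot: [1.727, 1.569, -2.867]
force: [-0.7, -0.1, 0.1]
width: 0.0006
t 24.65 pos [0.6394 0.0586 0.2351] xax [-0.002 -0.001 -1.   ] jaw deg -173.2 q [ 0.39  0.3  -0.05 -0.   -1.22 -0.28] F [-0.73 -0.11  0.08] M [ 0.025  0.09  -0.03 ] w 0.0006
stem_axis 0.76 323 137 [ 0.6449 -0.0065  0.165 ]
vent_top 0.68 383 148 [ 0.5885 -0.0006  0.131 ]
679 [ 0.6437583  -0.00725477] 102.14465585730237
```

View pics/w5.png

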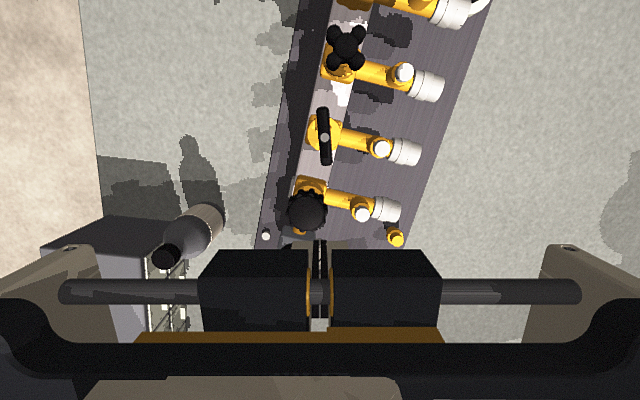

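The bar at (324,136) stands at 102°, the same as before the vent press. Its vent pin at (382,148) is up again, and the neighbours look undisturbed.

```bash
python3 -c "
from station import arm
print(arm.job_done())"
```

```text
the job is handed in; nothing more can be done
None
```

The wing valve is shut hand-tight and its branch vented. I handed the job in at about 25 s of the 67 s allowed.

- **Closing:** I gripped the wing handle and turned it clockwise about 40°, in 3° steps near the end. The torque began to rise at about 32° and I stopped about 8° (0.14 rad) later. There it was 0.17–0.19 N m above the level before the seat, against a target of 0.18.
- **After letting go:** the handle sprang back about 5° and stayed there. It read 102° both before and after the vent press.
- **Vent:** I pressed the button the full 6 mm onto its stop, where the force rose to about 21 N. I held it there for at least 1.75 s, and the last picture shows it up again.
- **Surroundings:** the force readings showed no unexpected contact, the neighbouring valves in view looked unmoved, and the arm finished clear of everything. I did not check the wrench, screwdriver, jar and blow gun again at the end, as the arm never worked near them.

**Checks that disagreed:** the wrist moment was noisy (about 0.04 N m per reading) and never showed the 0.06 N m stem drag clearly. I relied on the change in the last joint's torque instead; the averaged wrist moment agreed with it to about 0.02 N m. Once, in the overhead picture, the network took another handle for the wing handle, and I ignored that result.

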